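# Catch the centrifuge lid and lower it shut

## Robot

A 6-joint arm with a two-finger parallel gripper is mounted at the origin on the work surface. World frame = base frame: x ahead of the robot, y to its left, z up, the work surface at z = 0. Lengths are in m, angles in degrees, forces in N, time in s.
With the tool pointing down it reaches from about 0.275 to 0.825 m from the base axis. Payload 5.2 kg.
Tool frame: the origin (TCP) lies midway between the tips of the shut fingers; the grasp point (between the pads) lies arm.grasp_offset behind it (arm.grasp_offset is the distance from the TCP to the grasp point, in m); x points along the fingers, z is the direction in which the jaws open and shut, and the axes are right-handed (so a half turn about x gives the same grasp; the last joint's range is limited). The gripper opens to 93 mm and grips with 3 to 60 N. Pads are 15 mm wide; open, the fingers measure 128 mm over their backs; the gripper's body (75 mm by 188 mm) begins 65 mm behind the grasp point.
Start: joints at [-86.562, 14.817, 87.949, -0, 77.235, -11.62], TCP at [0.143, -0.531, 0.219] pointing down, gripper open.
Joint ranges: [-179.93, 179.93], [-52.35, 119.4], [10.71, 147.94], [-69.91, 249.91], [12.55, 155.21], [-178.61, 178.61]. Speed limits (degrees/s): [147.25, 147.25, 180, 180, 180, 180].

## Interface

Orientations are given as a 3x3 rotation matrix whose columns are the frame's x, y, z axes.
In Python, from rig import monitor, imaging, arm gives the robot as it stands.
- The arm moves only by the tool step_arm, never from a script. Its arguments are lists of equal length, an entry for each row: "translation": the shift along the world's x, y, z in cm, a list of three; "dr": the turn, a rotation vector about the world's x, y, z in rad, a list of three. A call has exactly 5 rows; each row shifts and turns the commanded pose from where the row before left it; what a row does not reach is not made up. A row lasts 1/12 s, in which the tool goes at most 41.7 mm and 7.16 degrees, less where a joint would pass 70% of its speed; a pose out of reach is approached as far as the arm can. A call is refused whole if a number of a shift passes 4.17 or a number of a turn 0.125, either way. A call with a gripper value outside its range is refused whole. "jaw" is the closure, from -1 (fully open) to 1 (shut), set as the call begins (left out, the last holds). The fingers move at their own pace and stop on an object; "force" is the grip in N (left out, the last holds). Time passes only in rows, so rows that do not move let the fingers close, or fill a call up. It gives the time, the measured TCP pose, the force and the opening at its end, in the units of the state.
- monitor.get_state(): the state, without advancing time (a new reading comes with each control period).
- imaging.read_camera(name): name is "scene" or "side" or "wrist"; returns a dict with "img" (400x640x3 uint8, red, green, blue), "intrinsics" (3x3 intrinsics, pixels), "R" (3x3) and "t" (3): a world point X has camera coordinates R X + t; the wrist camera has in their place "T_tool_cam" (4x4, takes a point from camera to tool coordinates, whose origin is the TCP and whose axes are the tool frame's). Camera axes: x right, y down, z forward; pixel columns grow to the right and rows downward; lengths in m; the calibration is good to about 2 mm. A picture is of the moment at which its call begins: read the wrist's pose just before it. There is no depth.
- arm.job_done(): hands the job in, once; it reports no verdict.
The state is a dict: "time": time; "joints": joint angles; "joint_vel": joint speeds; "joint_efforts": joint torques, N m; "tcp_pos": TCP position; "eef_rot": TCP orientation; "contact_force": force on the tool from outside, world axes, zero at the start; "wrist_torque": the same for the moment, N m; "width": opening from 0.0 (shut) to 1.0 (fully open).
Only numpy, scipy, OpenCV 4.12 (cv2) and the standard library are available. Lean on these libraries where they do the work, as an engineer would, in place of code of your own. Each camera call takes 0.05 s, during which the arm holds its last target.

## Task

Tip the centrifuge's open lid forward with your fingertips until it falls by itself, let go, catch the falling lid from below on the outside of your fingers while it is still well open, and hold it there, at rest, for a moment. Then lower it gently until it is fully shut, without letting it fall or forcing it, and draw the fingers clear. Do not pinch the lid, and leave everything standing around the centrifuge where it is.

Things in the scene. Friction and masses are not known exactly. Their poses are not given: they have to be found in the camera images.
- centrifuge: The compact bench centrifuge, standing fixed on the table: cream housing 170 mm deep (x) by 190 mm wide (y), rim at 112 mm. Origin at the centre of its underside on the table; its x axis points from the front panel to the hinge at the back, z up. The front of the housing is at x = -85 mm. The lid's hinge line runs along y at x = 78 mm, z = 112.5 mm in this frame.
- lid (a joint): Lid angle in rad: 0 = shut, lying level on the rim; 1.57 = upright; stop at 1.74. It starts at 1.64 to 1.72, leaning back past upright. A worn damper and a little friction keep it where it is within about 0.1 rad of upright; once tipped forward to about 1.35 it falls by itself, slowly at first (about 2 to 3.3 s to reach 0.8), then at up to 0.6 to 0.85 rad/s till shut. Resting on a finger under its front edge it weighs 1 to 2.5 N.
- lid_hinge (a point): Middle of the lid's hinge line, on the lid's underside plane. Axes turn with the lid: -x from the hinge to the front edge, z out of the lid's outer face (up when shut). The lid is a teal plate 184 mm wide, 9 mm thick (a 120 x 150 mm panel stands 7.5 mm proud on the outer face); it reaches 157 mm from the hinge, and a finger lip in the middle of its front, 90 mm wide and 9 mm thick, reaches 178 mm.
- lid_lip (a point): Middle of the front edge of the finger lip, on the lid's underside, 178 mm from the hinge. When shut it stands 15 mm out beyond the front of the housing, 112.5 mm above the table. When upright it is the highest point, 290 mm above the table.
- slide_box: Bystander, leave it alone: open cardboard slide box, 100 x 75 x 32 mm, left of the centrifuge; origin at the centre of its underside.
- cup: Bystander, leave it alone: white plastic cup, 48 mm wide, 40 mm high, right of the centrifuge near its front; origin at the centre of its underside.
- tube_rack: Bystander, leave it alone: white tube rack with capped tubes, 55 x 120 mm, 60 mm high, right of the centrifuge; origin at the centre of its underside.
- wash_bottle: Bystander, leave it alone: white bottle, 68 mm wide, 170 mm high, on the left; origin at the centre of its underside.
- spray_bottle: Bystander, leave it alone: white spray bottle, 74 mm wide, 171 mm high, on the left, farther from the robot; origin at the centre of its underside.
- stain_bottle: Bystander, leave it alone: amber bottle, 48 mm wide, 90 mm high, on the right; origin at the centre of its underside.
- tablet_jar: Bystander, leave it alone: small white jar, 44 mm wide, 75 mm high, on the right; origin at the centre of its underside.

How it is judged (in metres and radians):
On the way, in this order (a step that is already met when the one before it is completed fails the run):
1. the lid, tipped forward past upright, falls by itself with no finger on it (value of joint lid between 0.6 and 1.42 rad and velocity of joint lid below -0.05 rad/s and contact force between the fingers and lid below 0.05 N), for 0.1 s.
2. the falling lid is caught: it rests on the fingers, still well open (0.3 to 1.0 rad), almost at rest (value of joint lid between 0.3 and 1 rad and velocity of joint lid between -0.12 and 0.12 rad/s and contact force between the fingers and lid above 0.3 N), for 0.25 s.
At the end, for the whole second after the job is handed in: The lid is shut (within 0.025 rad, about 4 mm at its front edge) and at rest, and every bystander stands within 15 mm of its start (value of joint lid below 0.025 rad and velocity of joint lid between -0.05 and 0.05 rad/s and distance of each of slide_box, cup, tube_rack, wash_bottle, spray_bottle, stain_bottle, tablet_jar from where it was at the start of the episode below 0.015 m); the robot touches nothing.
It fails at once if the lid falls the last stretch: faster than 0.42 rad/s between 0.25 and 0.05 rad open (value of joint lid between 0.05 and 0.25 rad and velocity of joint lid below -0.42 rad/s).
It fails at once if the lid is forced: more than 20 N between fingers and lid (contact force between the fingers and lid above 20 N).
It fails at once if the lid is pinched: the jaws close on its edge (the grasp point inside the plate, over 4 N) (z of the grasp point in the frame of lid_hinge between -0.003 and 0.012 m and x of the grasp point in the frame of lid_hinge between -0.183 and 0 m and y of the grasp point in the frame of lid_hinge between -0.095 and 0.095 m and contact force between the fingers and lid above 4 N).
It fails at once if a bystander is pushed more than 15 mm, lifted or tipped (distance of any of slide_box, cup, tube_rack, wash_bottle, spray_bottle, stain_bottle, tablet_jar from where it was at the start of the episode above 0.015 m or angle between any of slide_box, cup, tube_rack, wash_bottle, spray_bottle, stain_bottle, tablet_jar's own z axis and vertical above 0.3 rad).
It also fails if it takes over 59 s, if anything falls off the work surface, if the arm or the gripper's body presses on something with over 40 N, if the wrist force passes 120 N, or if a joint passes its speed limit or range.

## Working session

There is one attempt and no reset: what is moved stays moved. The work goes in short steps, Python scripts to look and compute and a tool call to move; the robot and the scene stay as the last step left them, time stands still between calls to the robot, and variables do not carry over. Pictures are saved under pics/ and viewed, and the job is handed in when it is done.

Besides the shell and the picture viewer there is one more tool, called after ">>>" as name(argument=value, ...) on one line, values as JSON. step_arm: Moves the arm, as the interface text tells. Its arguments: {"type":"object","properties":{"translation":{"type":"array"},"dr":{"type":"array"},"jaw":{"type":"number"},"force":{"type":"number"}},"required":["translation","dr"]}

```bash
mkdir -p pics; ls
python3 - <<'E'
from rig import monitor, imaging, arm
import cv2
s=monitor.get_state();print({k:s[k] for k in('time','tcp_pos','eef_rot','contact_force','width')},arm.grasp_offset)
for n in('scene','side'):
    c=imaging.read_camera(n);cv2.imwrite(f'pics/{n}0.png',c['img'][:,:,::-1]);print(c['intrinsics'],c['R'],c['t'])
E
```

```text
pics
{'time': 0.0, 'tcp_pos': array([ 0.14289008, -0.53054761,  0.21782702]), 'eef_rot': array([[-8.69980651e-05,  9.65657959e-01,  2.59816664e-01],
       [ 1.82084214e-03,  2.59816387e-01, -9.65656321e-01],
       [-9.99998338e-01,  3.89074899e-04, -1.78091423e-03]]), 'contact_force': array([0.04547639, 0.25424904, 0.78577205]), 'width': 0.9984063066301959} 0.0188
[[446.45514875   0.         316.69369292]
 [  0.         446.45514875 193.22653058]
 [  0.           0.           1.        ]] [[ 0.50045773  0.86567156  0.01244237]
 [ 0.74164764 -0.42125462 -0.52201851]
 [-0.44665517  0.27047605 -0.8528434 ]] [-0.32215046 -0.33641632  1.79030894]
[[443.28212794   0.         319.00279706]
 [  0.         443.28212794 205.37090415]
 [  0.           0.           1.        ]] [[-7.81427387e-01 -6.23996134e-01  2.52781506e-04]
 [-4.40589215e-01  5.51460819e-01 -7.08358743e-01]
 [ 4.41873718e-01 -5.53642294e-01 -7.05852554e-01]] [0.46814021 0.28700924 1.19638777]
```

View pics/scene0.png

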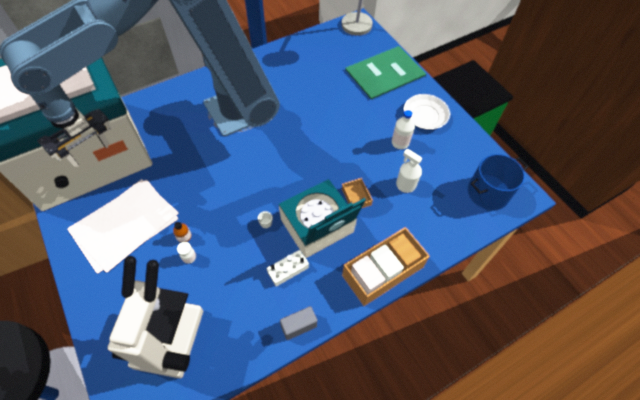

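View pics/side0.png

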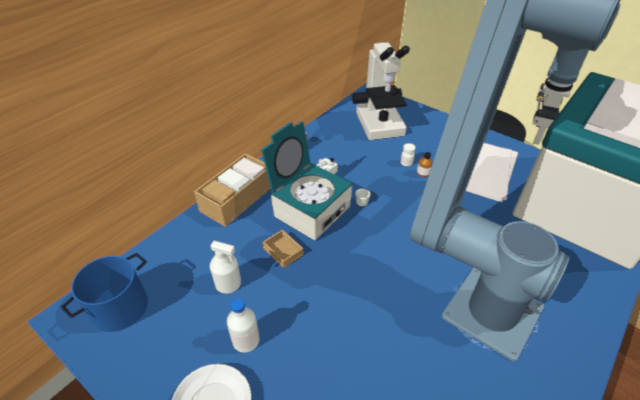

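Run:
```python
import cv2
a=cv2.imread('pics/scene0.png')[165:265,250:380];cv2.imwrite('pics/sz.png',cv2.resize(a,None,fx=6,fy=6,interpolation=2))
a=cv2.imread('pics/side0.png')[115:245,250:380];cv2.imwrite('pics/dz.png',cv2.resize(a,None,fx=4.6,fy=4.6,interpolation=2))
```

```text
(no output)
```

View pics/sz.png

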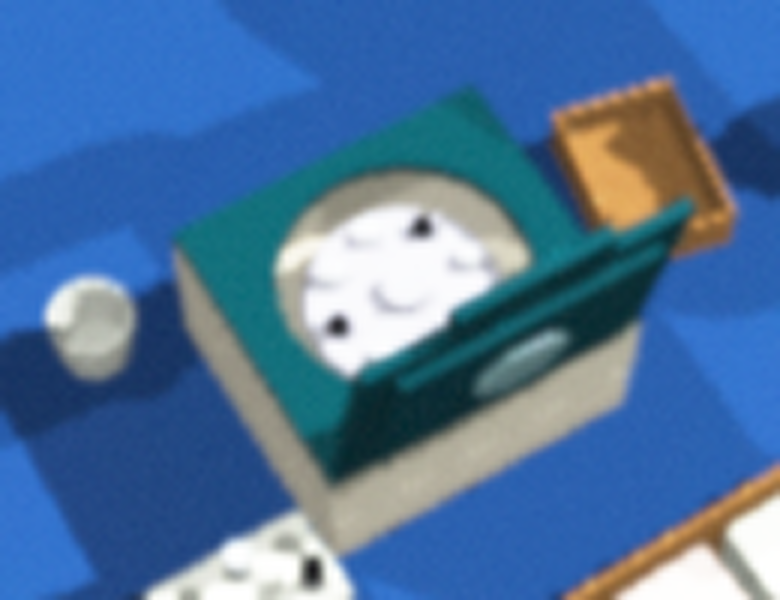

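View pics/dz.png

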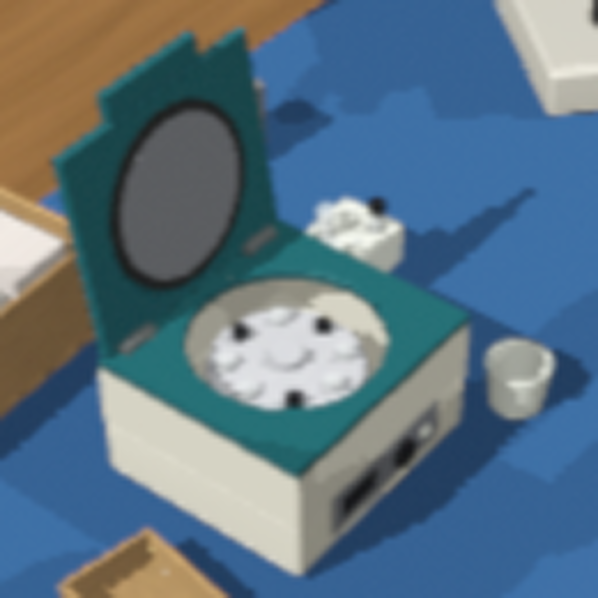

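```bash
cat > h.py <<'E'
import numpy as np
from rig import monitor, imaging, arm
def ray(c,uv):
    d=np.linalg.inv(c['intrinsics'])@np.array([uv[0],uv[1],1.]);R=c['R'];return -R.T@c['t'],R.T@d
def onz(c,uv,z):
    o,d=ray(c,uv);return o+d*(z-o[2])/d[2]
E
python3 - <<'E'
from h import *
S=imaging.read_camera('scene');D=imaging.read_camera('side')
f=lambda p,o,k:((p[0]+.5)/k-.5+o[0],(p[1]+.5)/k-.5+o[1])
sc={k:f(v,(250,165),6) for k,v in dict(FL=(471,87),FR=(177,243),BR=(332,482)).items()}
sd={k:f(v,(250,115),4.6) for k,v in dict(FL=(302,472),FR=(467,322),BL=(102,362)).items()}
A={k:onz(S,v,.112) for k,v in sc.items()};B={k:onz(D,v,.112) for k,v in sd.items()}
for n,q in(('scene',A),('side',B)):
  for k in q: print(n,k,q[k].round(4))
# fit pose
loc=dict(FL=(-.085,.095),FR=(-.085,-.095),BR=(.085,-.095),BL=(.085,.095))
P=np.array([loc[k] for q in(A,B) for k in q]);Q=np.array([q[k][:2] for q in(A,B) for k in q])
pc=P.mean(0);qc=Q.mean(0);H=(P-pc).T@(Q-qc);yaw=np.arctan2(H[0,1]-H[1,0],H[0,0]+H[1,1])
R=np.array([[np.cos(yaw),-np.sin(yaw)],[np.sin(yaw),np.cos(yaw)]]);t=qc-R@pc
print('yaw',np.degrees(yaw),'t',t,'res',((P@R.T+t-Q)*1000).round(1))
ez=np.array([0,0,1.])
ex=np.r_[R[:,0],0];ey=np.r_[R[:,1],0];hin=np.r_[t,0]+.078*ex+.1125*ez
# lid angle from lip corners: intersect ray with plane y=±45
for nm,c,uv,y in(('sideL',D,f((100,100),(250,115),4.6),.045),('sideR',D,f((190,33),(250,115),4.6),-.045)):
    o,d=ray(c,uv);s=((y-(o-hin)@ey))/(d@ey);p=o+s*d-hin;print(nm,p@ex,p[2],np.arctan2(p[2],-(p@ex)))
for nm,uv,z in(('cup side',(363,195),.0),('slidebox',(284,250),.03)):print(nm,onz(D,uv,z), R.T@(onz(D,uv,z)[:2]-t))
print('hinge',hin,'ex',ex,'lipshut',hin-.178*ex)
E
```

```text
scene FL [0.5302 0.1079 0.112 ]
scene FR [ 0.5383 -0.0801  0.112 ]
scene BR [ 0.7014 -0.0765  0.112 ]
side FL [0.5274 0.1073 0.112 ]
side FR [ 0.5282 -0.0727  0.112 ]
side BL [0.6956 0.1119 0.112 ]
yaw 1.188550870015588 t [0.61516185 0.0168829 ] res [[-2.   2.2]
 [-6.1  0.2]
 [ 0.7  0.1]
 [ 0.8  2.8]
 [ 4.  -7.1]
 [ 2.6  1.8]]
sideL 0.031688286213396366 0.17348280380623843 1.7514641242130404
sideR 0.03354804506223775 0.1740533297022619 1.7612070458718696
cup side [ 0.53304072 -0.15906571  0.        ] [-0.0857531  -0.17420735]
slidebox [0.56492569 0.20848557 0.03      ] [-0.04625101  0.19260347]
hinge [0.69314507 0.01850083 0.1125    ] ex [0.99978485 0.02074264 0.        ] lipshut [0.51518337 0.01480864 0.1125    ]
```

>>> step_arm(translation=[[0,0,3.6],[0,0,3.6],[0,0,3.6],[0,0,3.6],[0,0,3.6]], dr=[[0,0,-0.0526],[0,0,-0.0526],[0,0,-0.0526],[0,0,-0.0526],[0,0,-0.0526]], jaw=1, force=10)

```text
time: 0.62
tcp_pos: [0.1429, -0.5306, 0.4003]
eef_rot: [[-0.0, 1.0, -0.003], [0.0, -0.003, -1.0], [-1.0, -0.0, -0.0]]
contact_force: [0.3, -1.2, -0.6]
width: 0.692
```

>>> step_arm(translation=[[2.4,2.75,0],[2.4,2.75,0],[2.4,2.75,0],[2.4,2.75,0],[2.4,2.75,0]], dr=[[0,-0.026,0],[0,-0.026,0],[0,-0.026,0],[0,-0.026,0],[0,-0.026,0]])

```text
time: 1.03
tcp_pos: [0.2637, -0.3922, 0.3985]
eef_rot: [[0.131, 0.991, -0.001], [0.0, -0.001, -1.0], [-0.991, 0.131, -0.0]]
contact_force: [1.0, -1.0, -0.3]
width: 0.332
```

>>> step_arm(translation=[[2.4,2.75,0],[2.4,2.75,0],[2.4,2.75,0],[2.4,2.75,0],[2.4,2.75,0]], dr=[[0,-0.026,0],[0,-0.026,0],[0,-0.026,0],[0,-0.026,0],[0,-0.026,0]])

```text
time: 1.45
tcp_pos: [0.3836, -0.2545, 0.3987]
eef_rot: [[0.258, 0.966, -0.001], [0.0, -0.001, -1.0], [-0.966, 0.258, -0.0]]
contact_force: [0.7, -1.0, -0.6]
width: 0.009
```

>>> step_arm(translation=[[2.4,2.75,0],[2.4,2.75,0],[2.4,2.75,0],[2.4,2.75,0],[2.4,2.75,0]], dr=[[0,-0.026,0],[0,-0.026,0],[0,-0.026,0],[0,-0.026,0],[0,-0.026,0]])

```text
time: 1.87
tcp_pos: [0.5036, -0.117, 0.3988]
eef_rot: [[0.382, 0.924, -0.0], [0.0, -0.0, -1.0], [-0.924, 0.382, -0.0]]
contact_force: [0.3, -0.3, -0.0]
width: 0.004
```

>>> step_arm(translation=[[2.4,2.75,0],[2.4,2.75,0],[2.4,2.75,0],[2.4,2.75,0],[2.4,2.75,0]], dr=[[0,-0.026,0],[0,-0.026,0],[0,-0.026,0],[0,-0.026,0],[0,-0.026,0]])

```text
time: 2.28
tcp_pos: [0.6236, 0.0207, 0.3986]
eef_rot: [[0.498, 0.867, 0.0], [0.0, 0.0, -1.0], [-0.867, 0.498, -0.0]]
contact_force: [0.0, -1.2, 1.1]
width: 0.005
```

>>> step_arm(translation=[[-2,0,-3.5],[-2,0,-3.5],[-2,0,-3.5],[-2,0,-3.5],[-2,0,-3.5]], dr=[[0,-0.104,0],[0,-0.104,0],[0,-0.104,0],[0,-0.104,0],[0,-0.104,0]])

```text
time: 2.7
tcp_pos: [0.5602, 0.0359, 0.2805]
eef_rot: [[0.758, 0.651, 0.047], [0.052, 0.011, -0.999], [-0.65, 0.759, -0.025]]
contact_force: [0.8, 0.4, 0.9]
width: 0.005
```

>>> step_arm(translation=[[-1.5,0,-1],[-1.5,0,-2],[0,0,-3],[0,0,-2.5],[0,0,-2.5]], dr=[[0,0,0],[0,0,0],[0,0,0],[0,0,0],[0,0,0]])

```text
time: 3.12
tcp_pos: [0.5353, 0.0363, 0.1957]
eef_rot: [[0.763, 0.644, 0.051], [0.056, 0.013, -0.998], [-0.644, 0.765, -0.026]]
contact_force: [-0.4, 0.5, 0.5]
width: 0.005
```

Run:
```python
from h import *
import cv2
print(monitor.get_state()['joints'])
for n in('wrist','side'):
    c=imaging.read_camera(n);cv2.imwrite(f'pics/{n}1.png',c['img'][:,:,::-1])
```

```text
[-22.11734115  -5.93994689 136.22291572  81.95352996  20.02842799
  -7.14164707]
```

View pics/wrist1.png

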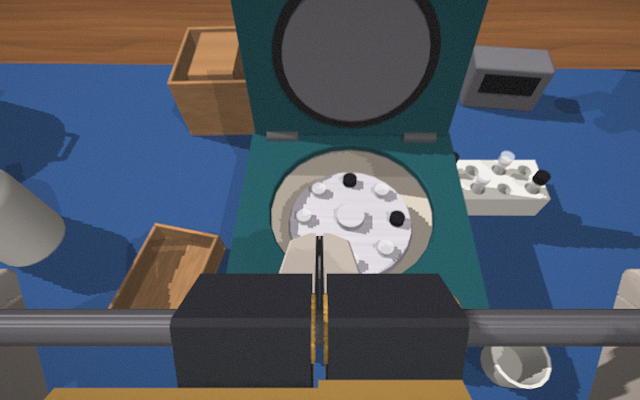

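View pics/side1.png

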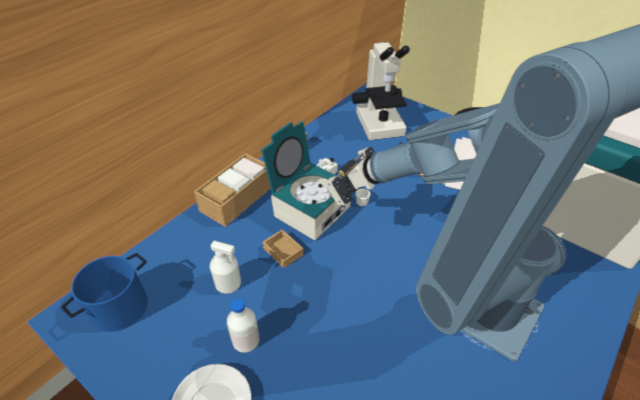

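```bash
cat >> h.py <<'E'
from scipy.spatial.transform import Rotation as Ro
def to(p,pitch):
    s=monitor.get_state();a=np.radians(pitch);c,n=np.cos(a),np.sin(a)
    T=np.array([[c,n,0],[0,0,-1],[-n,c,0]]).astype(float)
    rv=Ro.from_matrix(T@s['eef_rot'].T).as_rotvec()
    print('t',s['time'],'dpos cm',((np.array(p)-s['tcp_pos'])*100).round(2),'rv',rv.round(3),'q',np.round(s['joints'],1))
E
python3 -c "
from h import *
to([.52,.018,.22],60)"
```

```text
t 3.2167 dpos cm [-1.47 -1.9   2.61] rv [-0.038  0.342 -0.045] q [-22.1  -5.8 136.2  81.7  20.1  -6.8]
```

>>> step_arm(translation=[[-0.3,-0.4,0.5],[-0.3,-0.4,0.5],[-0.3,-0.4,0.5],[-0.3,-0.4,0.5],[-0.3,-0.3,0.6]], dr=[[-0.008,0.068,-0.009],[-0.008,0.068,-0.009],[-0.008,0.068,-0.009],[-0.008,0.068,-0.009],[-0.008,0.068,-0.009]])

```text
time: 3.63
tcp_pos: [0.529, 0.0352, 0.2122]
eef_rot: [[0.627, 0.778, 0.042], [0.05, 0.013, -0.999], [-0.778, 0.628, -0.031]]
contact_force: [0.7, 1.4, -0.1]
width: 0.008
```

```bash
python3 -c "
from h import *
to([.50,.018,.12],60)"
```

```text
t 3.6333 dpos cm [-2.9  -1.72 -9.22] rv [-0.034  0.155 -0.039] q [-18.5  -7.4 125.6  30.8  28.7  46.9]
```

>>> step_arm(translation=[[-0.6,-0.3,0],[-0.6,-0.3,0],[-0.6,-0.3,0],[-0.6,-0.4,0],[-0.6,-0.4,0]], dr=[[-0.007,0.031,-0.008],[-0.007,0.031,-0.008],[-0.007,0.031,-0.008],[-0.007,0.031,-0.008],[-0.007,0.031,-0.008]])

```text
time: 4.05
tcp_pos: [0.4996, 0.0179, 0.2132]
eef_rot: [[0.502, 0.865, -0.001], [-0.003, -0.0, -1.0], [-0.865, 0.502, 0.002]]
contact_force: [-0.6, -0.0, -0.3]
width: 0.003
```

>>> step_arm(translation=[[0,0,-1],[0,0,-1],[0,0,-1],[0,0,-1],[0,0,-1]], dr=[[0,0,0],[0,0,0],[0,0,0],[0,0,0],[0,0,0]])

```text
time: 4.47
tcp_pos: [0.5002, 0.0183, 0.1626]
eef_rot: [[0.504, 0.864, -0.0], [-0.001, 0.001, -1.0], [-0.864, 0.504, 0.001]]
contact_force: [-0.3, 0.0, -0.0]
width: 0.005
```

>>> step_arm(translation=[[0,0,-1],[0,0,-1],[0,0,-1],[0,0,-1],[0,0,-1]], dr=[[0,0,0],[0,0,0],[0,0,0],[0,0,0],[0,0,0]])

```text
time: 4.88
tcp_pos: [0.5005, 0.0187, 0.1125]
eef_rot: [[0.504, 0.864, 0.001], [0.0, 0.001, -1.0], [-0.864, 0.504, 0.0]]
contact_force: [0.4, 0.8, -0.2]
width: 0.009
```

Run:
```python
from h import *
import cv2
to([.50,.018,.09],60)
s=monitor.get_state()
c=imaging.read_camera('wrist');cv2.imwrite('pics/wrist2.png',c['img'][:,:,::-1])
np.savez('w2.npz',p=s['tcp_pos'],R=s['eef_rot'],K=c['intrinsics'],T=c['T_tool_cam'])
```

```text
t 4.8833 dpos cm [-0.05 -0.07 -2.25] rv [ 0.     0.005 -0.001] q [-17.1   1.7 129.6  24.2  21.2  52.2]
```

View pics/wrist2.png

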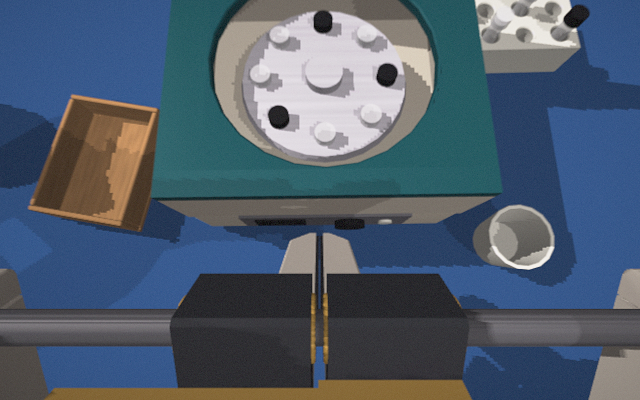

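Run:
```python
import numpy as np
d=np.load('w2.npz')
o=d['R']@d['T'][:3,3]+d['p']
for uv,z in(((153,198),.112),((502,192),.112),((320,243),.1),((478,240),.0),((70,98),.032),((160,110),.032),((142,230),.032),((30,208),.032),((515,237),.04)):
    r=d['R']@d['T'][:3,:3]@np.linalg.inv(d['K'])@np.array([*uv,1.]);print(uv,(o+r*(z-o[2])/r[2]).round(4))
```

```text
(153, 198) [0.5277 0.11   0.112 ]
(502, 192) [ 0.5312 -0.0774  0.112 ]
(320, 243) [0.5051 0.0205 0.1   ]
(478, 240) [ 0.5185 -0.1122  0.    ]
(70, 98) [0.6319 0.2274 0.032 ]
(160, 110) [0.621  0.1517 0.032 ]
(142, 230) [0.522  0.1543 0.032 ]
(30, 208) [0.5388 0.2419 0.032 ]
(515, 237) [ 0.516  -0.1212  0.04  ]
```

>>> step_arm(translation=[[0,0,2.5],[0,0,2.5],[0,0,2.5],[0,0,2.5],[0,0,2.5]], dr=[[0,0,0],[0,0,0],[0,0,0],[0,0,0],[0,0,0]])

```text
time: 5.35
tcp_pos: [0.4994, 0.0181, 0.2394]
eef_rot: [[0.503, 0.864, -0.001], [-0.002, -0.0, -1.0], [-0.864, 0.503, 0.002]]
contact_force: [1.0, -0.1, -0.0]
width: 0.006
```

>>> step_arm(translation=[[0,0,3],[0,0,3],[0,0,3],[0,0,3],[0,0,3]], dr=[[0,0,0],[0,0,0],[0,0,0],[0,0,0],[0,0,0]])

```text
time: 5.77
tcp_pos: [0.4986, 0.0178, 0.3898]
eef_rot: [[0.504, 0.864, -0.004], [-0.004, -0.002, -1.0], [-0.864, 0.504, 0.002]]
contact_force: [1.6, 0.4, 0.2]
width: 0.003
```

>>> step_arm(translation=[[2.8,0,0],[2.8,0,0],[2.8,0,0],[2.8,0,0],[2.8,0,0]], dr=[[0,0,0],[0,0,0],[0,0,0],[0,0,0],[0,0,0]])

```text
time: 6.18
tcp_pos: [0.6405, 0.0179, 0.3884]
eef_rot: [[0.504, 0.864, -0.003], [-0.003, -0.002, -1.0], [-0.864, 0.504, 0.002]]
contact_force: [0.1, -0.6, -0.6]
width: 0.003
```

>>> step_arm(translation=[[2.8,0,0],[2.8,0,0],[2.8,0,0],[2.8,0,0],[2.8,0,0]], dr=[[0,0,0],[0,0,0],[0,0,0],[0,0,0],[0,0,0]])

```text
time: 6.6
tcp_pos: [0.7807, 0.0178, 0.3884]
eef_rot: [[0.504, 0.864, -0.004], [-0.003, -0.003, -1.0], [-0.864, 0.504, 0.001]]
contact_force: [0.1, -0.2, 1.5]
width: 0.006
```

```bash
python3 -c "
from h import *
to([.775,.019,.265],60)"
```

```text
t 6.6 dpos cm [ -0.57   0.12 -12.34] rv [0.001 0.004 0.004] q [-8.9 17.  68.6  4.8 64.5 80.4]
```

>>> step_arm(translation=[[0,0,-2.5],[0,0,-2.5],[0,0,-2.5],[0,0,-2.5],[0,0,-2.3]], dr=[[0,0,0],[0,0,0],[0,0,0],[0,0,0],[0,0,0]])

```text
time: 7.02
tcp_pos: [0.7794, 0.0181, 0.2637]
eef_rot: [[0.503, 0.864, -0.002], [-0.002, -0.001, -1.0], [-0.864, 0.503, 0.001]]
contact_force: [0.1, 0.5, 0.5]
width: 0.006
```

Run:
```python
from h import *
import cv2
to([.60,.019,.265],60)
for n,o in(('wrist',None),('side',0)):
    c=imaging.read_camera(n)['img'][:,:,::-1]
    if o==0: c=cv2.resize(c[80:240,220:400],None,fx=4,fy=3.7)[:590]
    cv2.imwrite(f'pics/{n}3.png',c)
```

```text
t 7.0167 dpos cm [-17.94   0.09   0.13] rv [0.001 0.003 0.002] q [-8.9 19.6 81.9  5.8 48.7 78.5]
```

View pics/side3.png

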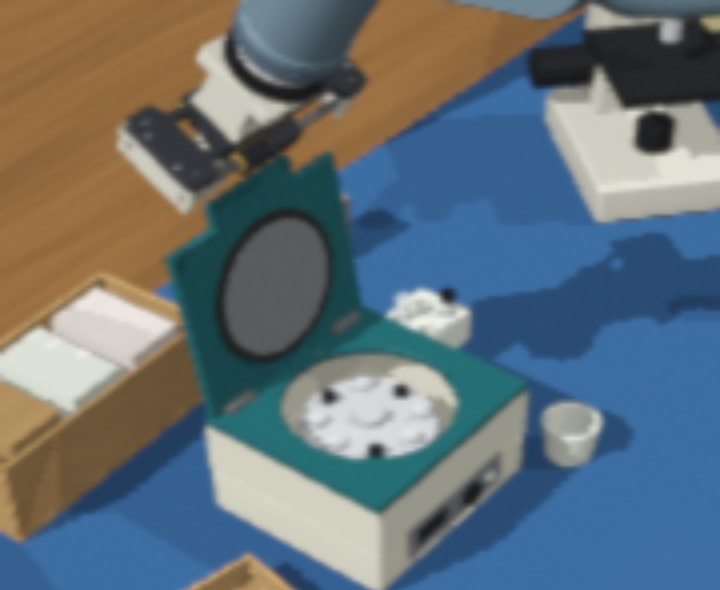

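View pics/wrist3.png

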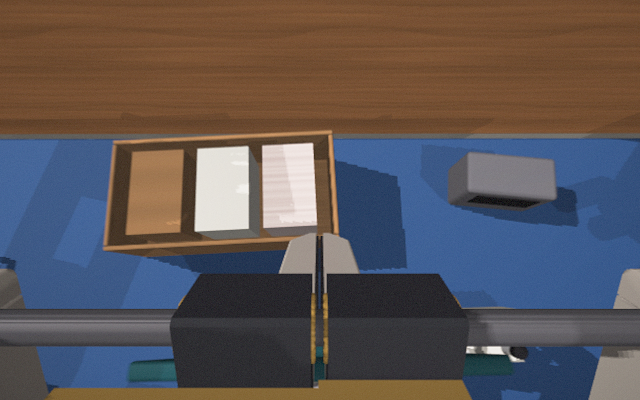

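>>> step_arm(translation=[[-0.6,0,0],[-0.6,0,0],[-0.6,0,0],[-0.5,0,0],[-0.5,0,0]], dr=[[0,0,0],[0,0,0],[0,0,0],[0,0,0],[0,0,0]])

```text
time: 7.53
tcp_pos: [0.752, 0.0194, 0.2662]
eef_rot: [[0.506, 0.862, 0.002], [0.002, 0.002, -1.0], [-0.862, 0.506, -0.001]]
contact_force: [2.7, 0.1, 4.1]
width: 0.006
```

>>> step_arm(translation=[[-0.4,0,0],[-0.4,0,0],[-0.4,0,0],[-0.4,0,0],[-0.4,0,0]], dr=[[0,0,0],[0,0,0],[0,0,0],[0,0,0],[0,0,0]])

```text
time: 7.95
tcp_pos: [0.7313, 0.0196, 0.2636]
eef_rot: [[0.503, 0.864, 0.003], [0.003, 0.002, -1.0], [-0.864, 0.503, -0.002]]
contact_force: [0.7, -0.3, 3.5]
width: 0.003
```

>>> step_arm(translation=[[-0.4,0,0],[-0.4,0,0],[-0.4,0,0],[-0.4,0,0],[-0.4,0,0]], dr=[[0,0,0],[0,0,0],[0,0,0],[0,0,0],[0,0,0]])

```text
time: 8.37
tcp_pos: [0.7109, 0.0197, 0.2627]
eef_rot: [[0.501, 0.865, 0.003], [0.003, 0.002, -1.0], [-0.865, 0.501, -0.002]]
contact_force: [1.0, 0.3, -0.3]
width: 0.007
```

```bash
cat >> h.py <<'E'
import cv2
def look(n):
    c=imaging.read_camera('side');s=monitor.get_state();print(s['time'],s['tcp_pos'].round(4),s['contact_force'].round(1))
    z=cv2.resize(c['img'][100:240,240:400,::-1],None,fx=4,fy=4,interpolation=cv2.INTER_CUBIC)
    # overlay lines of lid right/left edges at candidate angles
    hin=np.array([.6925,.018,.1125]);ex=np.array([.9998,.02,0]);ey=np.array([-.02,.9998,0])
    for th in(.2,.4,.6,.8,1.0,1.2,1.4,1.6):
        p=hin+(-.157*np.cos(th))*ex+.157*np.sin(th)*np.array([0,0,1])+.092*ey
        q=c['R']@p+c['t'];u=c['intrinsics']@q;u=u[:2]/u[2]
        m=tuple(int(v) for v in ((u-[240,100]+.5)*4-.5));cv2.circle(z,m,3,(0,0,255),-1);cv2.putText(z,f'{th:.1f}',(m[0]-34,m[1]),0,.4,(0,255,255),1)
    cv2.imwrite(f'pics/{n}.png',z)
E
python3 -c "
from h import *
look('l1')"
```

```text
8.4167 [0.7102 0.0198 0.2626] [-0.8 -1.5 -0.4]
```

View pics/l1.png

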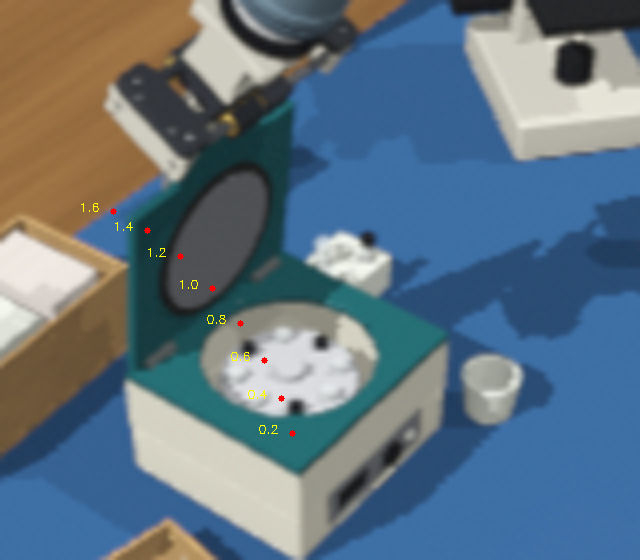

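>>> step_arm(translation=[[-0.5,0,0],[-0.5,0,0],[-0.5,0,0],[-0.4,0,0],[-0.2,0,0]], dr=[[0,0,0],[0,0,0],[0,0,0],[0,0,0],[0,0,0]])

```text
time: 8.83
tcp_pos: [0.69, 0.0198, 0.2634]
eef_rot: [[0.502, 0.865, 0.003], [0.003, 0.002, -1.0], [-0.865, 0.502, -0.002]]
contact_force: [0.0, 1.0, -0.1]
width: 0.008
```

```bash
python3 -c "
from h import *
look('l2')"
```

```text
8.8833 [0.6899 0.0198 0.2635] [-0.2 -0.5 -0. ]
```

View pics/l2.png

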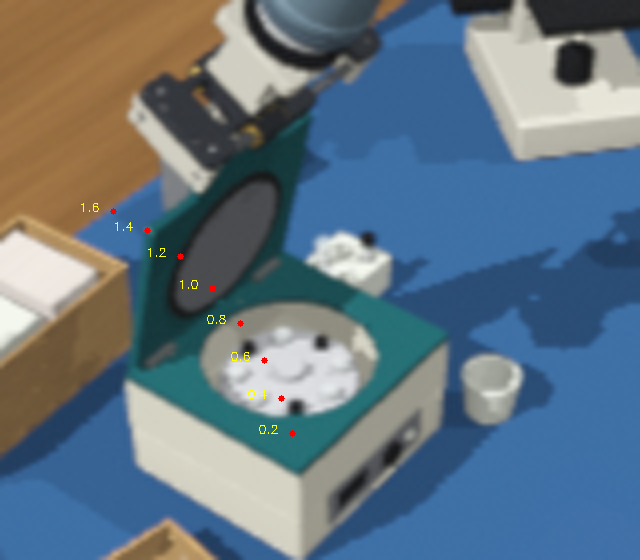

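>>> step_arm(translation=[[-0.5,0,0],[-0.5,0,0],[-0.4,0,0],[0.6,0,0.6],[0.5,0,2.5]], dr=[[0,0,0],[0,0,0],[0,0,0],[0,0,0],[0,0,0]])

```text
time: 9.3
tcp_pos: [0.6854, 0.02, 0.2899]
eef_rot: [[0.495, 0.869, 0.003], [0.004, 0.001, -1.0], [-0.869, 0.495, -0.003]]
contact_force: [-0.3, 0.3, 0.2]
width: 0.005
```

```bash
python3 -c "
from h import *
look('l3')"
```

```text
9.35 [0.6902 0.0192 0.3001] [ 1.9 -0.3  5.8]
```

View pics/l3.png

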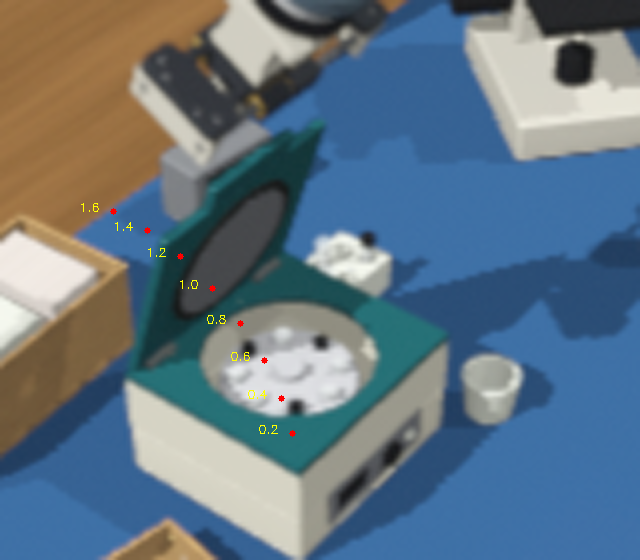

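>>> step_arm(translation=[[0,0,2],[-3,0,0.5],[-3.5,0,0],[-3.5,0,0],[-3.5,0,0]], dr=[[0,0,0],[0,0,0],[0,0,0],[0,0,0],[0,0,0]])

```text
time: 9.77
tcp_pos: [0.552, 0.0197, 0.3201]
eef_rot: [[0.504, 0.864, 0.003], [0.003, 0.002, -1.0], [-0.864, 0.504, -0.001]]
contact_force: [-0.2, 0.1, 1.3]
width: 0.006
```

```bash
python3 -c "
from h import *
look('l4')"
```

```text
9.8167 [0.5461 0.0211 0.319 ] [-4.9  1.8 -2. ]
```

View pics/l4.png

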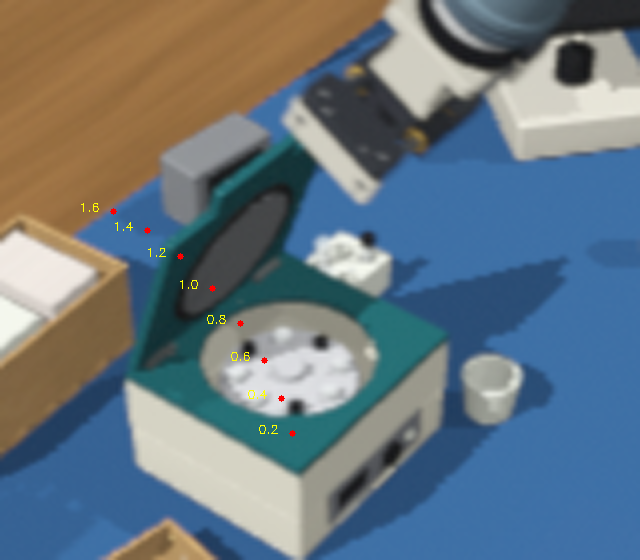

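>>> step_arm(translation=[[0,0,-2],[0.5,0,-2],[0.8,0,-2],[0.8,0,-2],[0.8,0,-2]], dr=[[0,0,0],[0,0,0],[0,0,0],[0,0,0],[0,0,0]])

```text
time: 10.23
tcp_pos: [0.5829, 0.0194, 0.22]
eef_rot: [[0.505, 0.863, 0.003], [0.002, 0.002, -1.0], [-0.863, 0.505, -0.001]]
contact_force: [-0.3, 0.6, -0.4]
width: 0.005
```

```bash
python3 -c "
from h import *
look('l5')
to([.575,.019,.22],60)"
```

```text
10.2833 [0.5815 0.0197 0.2151] [-0.3 -1.7 -3. ]
t 10.2833 dpos cm [-0.65 -0.07  0.49] rv [-0.003 -0.001 -0.002] q [-13.5   1.6 111.5  11.2  38.2  69.4]
```

View pics/l5.png

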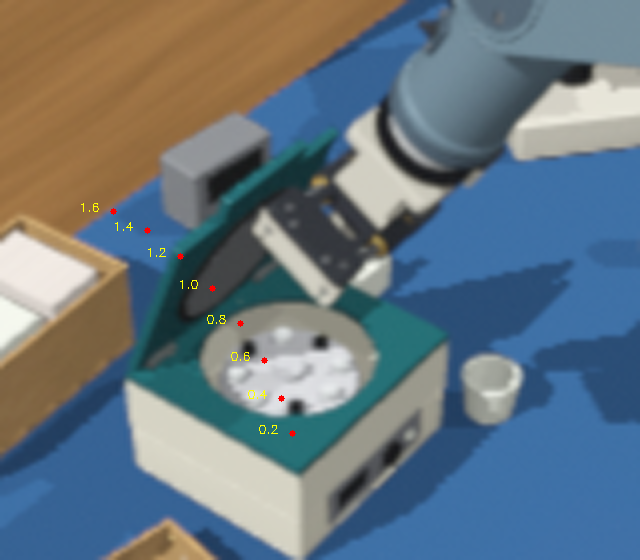

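>>> step_arm(translation=[[0,0,0],[0,0,0],[0,0,0],[0,0,0],[0,0,0]], dr=[[0,0,0],[0,0,0],[0,0,0],[0,0,0],[0,0,0]])

```text
time: 10.7
tcp_pos: [0.5822, 0.0195, 0.2212]
eef_rot: [[0.505, 0.863, 0.003], [0.002, 0.002, -1.0], [-0.863, 0.505, -0.001]]
contact_force: [0.3, -0.1, -1.0]
width: 0.007
```

```bash
python3 -c "
from h import *
look('l6')
to([.575,.019,.22],60)"
```

```text
10.75 [0.5821 0.0196 0.2209] [-0.1  0.9 -0.1]
t 10.75 dpos cm [-0.71 -0.06 -0.09] rv [-0.001  0.005 -0.003] q [-13.5   1.2 111.3  11.1  38.5  69.4]
```

View pics/l6.png

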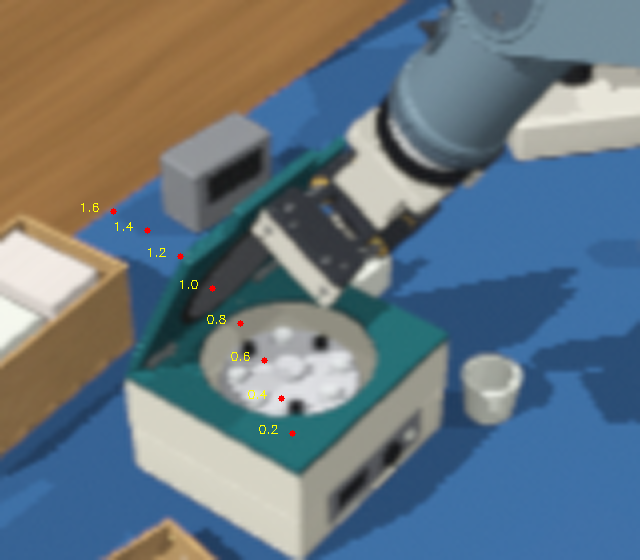

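>>> step_arm(translation=[[0,0,0],[0,0,0],[0,0,0],[0,0,0],[0,0,0]], dr=[[0,0,0],[0,0,0],[0,0,0],[0,0,0],[0,0,0]])

```text
time: 11.17
tcp_pos: [0.5818, 0.0196, 0.2196]
eef_rot: [[0.503, 0.864, 0.003], [0.003, 0.002, -1.0], [-0.864, 0.503, -0.002]]
contact_force: [0.4, -0.5, -0.5]
width: 0.007
```

>>> step_arm(translation=[[0,0,0],[0,0,0],[0,0,0],[0,0,0],[0,0,0]], dr=[[0,0,0],[0,0,0],[0,0,0],[0,0,0],[0,0,0]])

```text
time: 11.58
tcp_pos: [0.5818, 0.0196, 0.2195]
eef_rot: [[0.503, 0.864, 0.003], [0.003, 0.002, -1.0], [-0.864, 0.503, -0.002]]
contact_force: [0.2, -0.0, 0.2]
width: 0.003
```

```bash
python3 -c "
from h import *
look('l7')
to([.575,.019,.22],60)"
```

```text
11.6333 [0.5818 0.0196 0.2196] [ 0.9  0.5 -0.3]
t 11.6333 dpos cm [-0.68 -0.06  0.04] rv [-0.002  0.003 -0.003] q [-13.5   1.3 111.3  11.1  38.5  69.4]
```

View pics/l7.png

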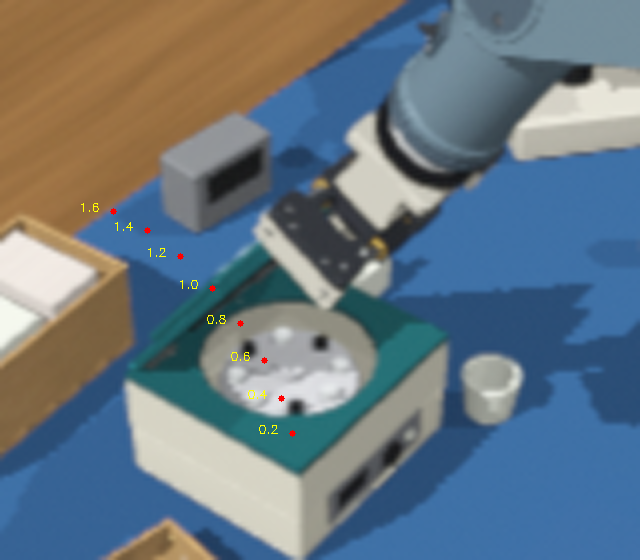

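>>> step_arm(translation=[[0,0,0],[0,0,0],[0,0,0],[0,0,0],[0,0,0]], dr=[[0,0,0],[0,0,0],[0,0,0],[0,0,0],[0,0,0]])

```text
time: 12.05
tcp_pos: [0.5815, 0.0197, 0.2193]
eef_rot: [[0.502, 0.865, 0.003], [0.003, 0.002, -1.0], [-0.865, 0.502, -0.002]]
contact_force: [-0.9, 0.3, -0.0]
width: 0.003
```

```bash
python3 -c "
from h import *
look('l8')
to([.575,.019,.22],60)"
```

```text
12.1 [0.5816 0.0197 0.2194] [-1.3 -0.3 -0.9]
t 12.1 dpos cm [-0.66 -0.07  0.06] rv [-0.002  0.003 -0.003] q [-13.5   1.3 111.3  11.1  38.5  69.4]
```

View pics/l8.png

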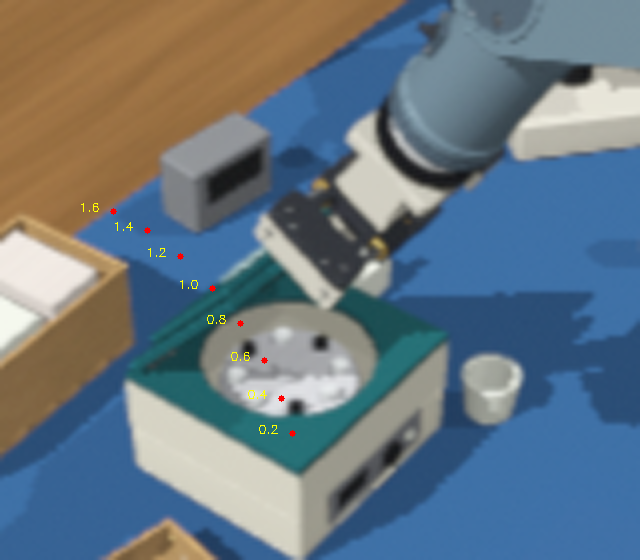

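>>> step_arm(translation=[[0,0,0],[0,0,0],[0,0,0],[0,0,0],[0,0,0]], dr=[[0,0,0],[0,0,0],[0,0,0],[0,0,0],[0,0,0]])

```text
time: 12.52
tcp_pos: [0.5818, 0.0196, 0.2195]
eef_rot: [[0.503, 0.864, 0.003], [0.003, 0.002, -1.0], [-0.864, 0.503, -0.002]]
contact_force: [-0.5, -0.2, -1.3]
width: 0.006
```

```bash
python3 -c "
from h import *
look('l9')
a=cv2.imread('pics/l8.png').astype(int);b=cv2.imread('pics/l9.png').astype(int);print('diff l8-l9',abs(a-b)[230:390,130:290].mean(), abs(cv2.imread('pics/l7.png').astype(int)-a)[230:390,130:290].mean(),abs(a-b)[400:550,0:130].mean())
c=imaging.read_camera('wrist');cv2.imwrite('pics/w9.png',c['img'][:,:,::-1])
f=[]
for i in range(8): f.append(monitor.get_state()['contact_force']);imaging.read_camera('side')
print(np.mean(f,0))"
```

```text
12.5667 [0.5817 0.0196 0.2195] [-1.5 -0.4 -0.5]
diff l8-l9 0.6311848958333334 6.0425 0.46464957264957263
[-0.53356962  0.05469449 -0.72731206]
```

View pics/w9.png

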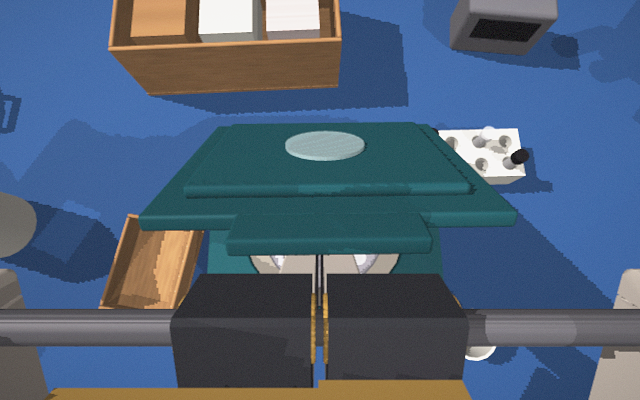

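View pics/l9.png

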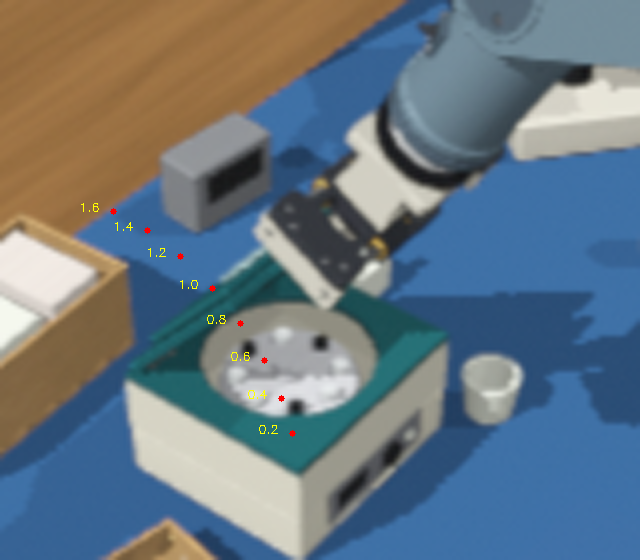

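Run:
```python
from h import *
s=monitor.get_state();c=imaging.read_camera('wrist');T=c['T_tool_cam']
o=s['eef_rot']@T[:3,3]+s['tcp_pos']
r=s['eef_rot']@T[:3,:3]@np.linalg.inv(c['intrinsics'])@np.array([330,252,1.])
for th in np.arange(.7,1.01,.05):
    p=np.array([.6925-.178*np.cos(th),0,.1125+.178*np.sin(th)]);k=(p[2]-o[2])/r[2];print(th.round(2),((o+k*r)[0]-p[0]).round(4))
print(s['time'],s['contact_force'])
```

```text
0.7 0.0235
0.75 0.017
0.8 0.0103
0.85 0.0033
0.9 -0.004
0.95 -0.0116
1.0 -0.0193
13.0167 [-1.07248689 -1.53611908 -0.44609879]
```

Run:
```python
import numpy as np
P=[]
for i in range(11):
    th=.87*(1-i/10);s=.027-.01*i/10
    P.append(np.array([.6925-.178*np.cos(th)+.5*s-.87*.011,.1125+.178*np.sin(th)-.87*s-.5*.011]))
for i in range(11): print(i,P[i].round(4),((P[i]-P[i-1])*20).round(3) if i else '')
```

```text
0 [0.5817 0.2196] 
1 [0.5698 0.2099] [-0.238 -0.192]
2 [0.5588 0.1994] [-0.219 -0.211]
3 [0.5489 0.1879] [-0.198 -0.229]
4 [0.5401 0.1757] [-0.176 -0.244]
5 [0.5325 0.1629] [-0.153 -0.257]
6 [0.5261 0.1494] [-0.128 -0.269]
7 [0.521  0.1355] [-0.103 -0.278]
8 [0.5171 0.1213] [-0.077 -0.285]
9 [0.5146 0.1068] [-0.05 -0.29]
10 [0.5134 0.0922] [-0.023 -0.292]
```

>>> step_arm(translation=[[-0.24,0,-0.19],[-0.24,0,-0.19],[-0.24,0,-0.19],[-0.24,0,-0.19],[-0.24,0,-0.19]], dr=[[0,0,0],[0,0,0],[0,0,0],[0,0,0],[0,0,0]])

```text
time: 13.48
tcp_pos: [0.5694, 0.0196, 0.2098]
eef_rot: [[0.503, 0.864, 0.003], [0.003, 0.002, -1.0], [-0.864, 0.503, -0.002]]
contact_force: [0.4, 0.2, -0.0]
width: 0.008
```

>>> step_arm(translation=[[-0.22,0,-0.21],[-0.22,0,-0.21],[-0.22,0,-0.21],[-0.22,0,-0.21],[-0.22,0,-0.21]], dr=[[0,0,0],[0,0,0],[0,0,0],[0,0,0],[0,0,0]])

```text
time: 13.9
tcp_pos: [0.5585, 0.0196, 0.1993]
eef_rot: [[0.503, 0.864, 0.003], [0.003, 0.002, -1.0], [-0.864, 0.503, -0.002]]
contact_force: [-0.1, -0.3, -0.3]
width: 0.006
```

>>> step_arm(translation=[[-0.2,0,-0.23],[-0.2,0,-0.23],[-0.2,0,-0.23],[-0.2,0,-0.23],[-0.2,0,-0.23]], dr=[[0,0,0],[0,0,0],[0,0,0],[0,0,0],[0,0,0]])

```text
time: 14.32
tcp_pos: [0.5486, 0.0196, 0.1878]
eef_rot: [[0.503, 0.864, 0.003], [0.003, 0.002, -1.0], [-0.864, 0.503, -0.002]]
contact_force: [0.4, -0.2, -0.3]
width: 0.006
```

```bash
python3 -c "
from h import *
look('l10')
to([.5489,.0196,.1879],60)
c=imaging.read_camera('wrist');cv2.imwrite('pics/w10.png',c['img'][:,:,::-1])"
```

```text
14.3667 [0.5479 0.0198 0.1871] [-0.7 -0.7 -1.5]
t 14.3667 dpos cm [ 0.1  -0.02  0.08] rv [-0.002  0.002 -0.003] q [-14.8  -0.2 118.   13.6  33.8  65.7]
```

View pics/w10.png

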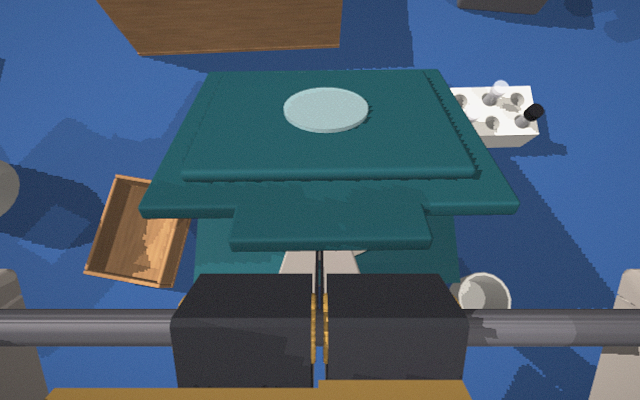

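View pics/l10.png

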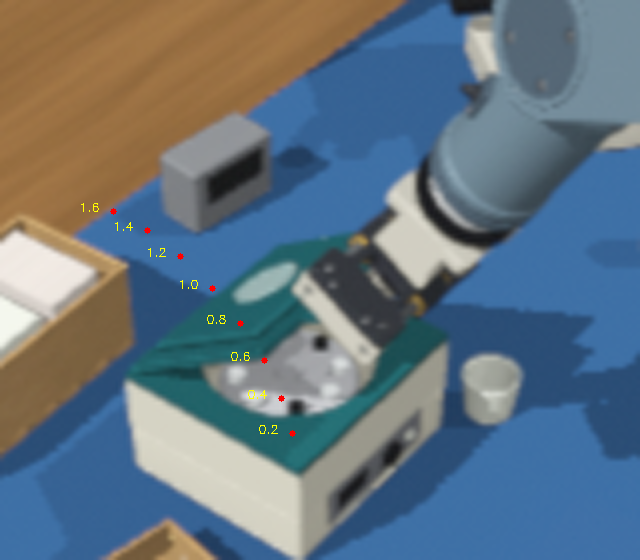

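>>> step_arm(translation=[[-0.17,0,-0.24],[-0.17,0,-0.24],[-0.17,0,-0.24],[-0.17,0,-0.24],[-0.17,0,-0.24]], dr=[[0,0,0],[0,0,0],[0,0,0],[0,0,0],[0,0,0]])

```text
time: 14.83
tcp_pos: [0.5401, 0.0196, 0.1759]
eef_rot: [[0.503, 0.864, 0.003], [0.003, 0.002, -1.0], [-0.864, 0.503, -0.002]]
contact_force: [0.8, -0.1, 0.3]
width: 0.007
```

>>> step_arm(translation=[[-0.15,0,-0.26],[-0.15,0,-0.26],[-0.15,0,-0.26],[-0.15,0,-0.26],[-0.15,0,-0.26]], dr=[[0,0,0],[0,0,0],[0,0,0],[0,0,0],[0,0,0]])

```text
time: 15.25
tcp_pos: [0.5326, 0.0196, 0.1628]
eef_rot: [[0.503, 0.864, 0.003], [0.003, 0.002, -1.0], [-0.864, 0.503, -0.002]]
contact_force: [0.0, 0.6, -0.7]
width: 0.003
```

>>> step_arm(translation=[[-0.13,0,-0.27],[-0.13,0,-0.27],[-0.13,0,-0.27],[-0.13,0,-0.27],[-0.13,0,-0.27]], dr=[[0,0,0],[0,0,0],[0,0,0],[0,0,0],[0,0,0]])

```text
time: 15.67
tcp_pos: [0.5262, 0.0196, 0.1493]
eef_rot: [[0.503, 0.864, 0.003], [0.003, 0.002, -1.0], [-0.864, 0.503, -0.002]]
contact_force: [-0.5, 0.7, -0.9]
width: 0.007
```

```bash
python3 -c "
from h import *
to([.5261,.0196,.1494],60)
c=imaging.read_camera('wrist');cv2.imwrite('pics/w11.png',c['img'][:,:,::-1])"
```

```text
t 15.6667 dpos cm [-0.01 -0.    0.01] rv [-0.002  0.003 -0.003] q [-15.8   0.6 123.7  17.5  27.6  60.6]
```

View pics/w11.png

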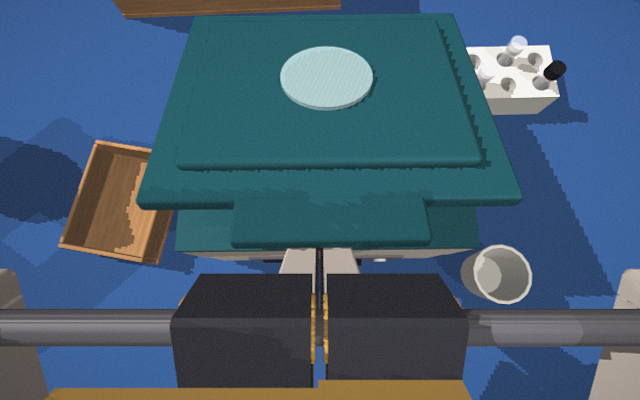

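>>> step_arm(translation=[[-0.1,0,-0.28],[-0.1,0,-0.28],[-0.1,0,-0.28],[-0.1,0,-0.28],[-0.1,0,-0.28]], dr=[[0,0,0],[0,0,0],[0,0,0],[0,0,0],[0,0,0]])

```text
time: 16.13
tcp_pos: [0.5213, 0.0196, 0.1354]
eef_rot: [[0.503, 0.864, 0.003], [0.003, 0.002, -1.0], [-0.864, 0.503, -0.001]]
contact_force: [0.1, 0.3, -1.2]
width: 0.002
```

>>> step_arm(translation=[[-0.08,0,-0.28],[-0.08,0,-0.28],[-0.08,0,-0.28],[-0.08,0,-0.28],[-0.08,0,-0.28]], dr=[[0,0,0],[0,0,0],[0,0,0],[0,0,0],[0,0,0]])

```text
time: 16.55
tcp_pos: [0.5172, 0.0196, 0.1213]
eef_rot: [[0.503, 0.864, 0.003], [0.003, 0.002, -1.0], [-0.864, 0.503, -0.002]]
contact_force: [0.3, 0.1, -0.6]
width: 0.003
```

```bash
python3 -c "
from h import *
to([.5171,.0196,.1213],60)
c=imaging.read_camera('wrist');cv2.imwrite('pics/w12.png',c['img'][:,:,::-1])"
```

```text
t 16.55 dpos cm [-0.01 -0.   -0.  ] rv [-0.002  0.003 -0.003] q [-16.2   2.5 126.9  21.6  22.8  55.7]
```

View pics/w12.png

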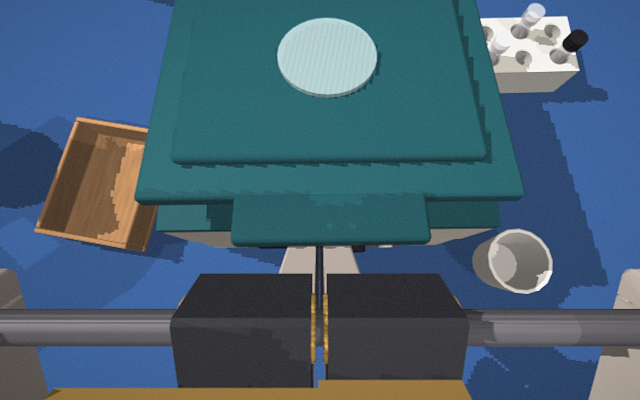

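>>> step_arm(translation=[[-0.05,0,-0.2],[-0.05,0,-0.2],[-0.05,0,-0.2],[-0.05,0,-0.2],[-0.04,0,-0.2]], dr=[[0,0,0],[0,0,0],[0,0,0],[0,0,0],[0,0,0]])

```text
time: 17.02
tcp_pos: [0.5149, 0.0196, 0.1115]
eef_rot: [[0.503, 0.864, 0.003], [0.003, 0.002, -1.0], [-0.864, 0.503, -0.002]]
contact_force: [-0.4, -0.8, -0.4]
width: 0.004
```

>>> step_arm(translation=[[-0.04,0,-0.18],[-0.04,0,-0.18],[-0.04,0,-0.18],[-0.04,0,-0.18],[-0.04,0,-0.18]], dr=[[0,0,0],[0,0,0],[0,0,0],[0,0,0],[0,0,0]])

```text
time: 17.43
tcp_pos: [0.5129, 0.0196, 0.1024]
eef_rot: [[0.503, 0.864, 0.003], [0.003, 0.002, -1.0], [-0.864, 0.503, -0.002]]
contact_force: [-0.5, -0.8, -0.8]
width: 0.004
```

```bash
python3 -c "
from h import *
to([.512,.0196,.0948],60)
c=imaging.read_camera('wrist');cv2.imwrite('pics/w13.png',c['img'][:,:,::-1])
look('l13')"
```

```text
t 17.4333 dpos cm [-0.09 -0.   -0.76] rv [-0.002  0.003 -0.003] q [-16.4   4.3 128.8  25.7  19.6  51.2]
17.5333 [0.5125 0.0197 0.1021] [-0.1 -0.  -1.9]
```

View pics/w13.png

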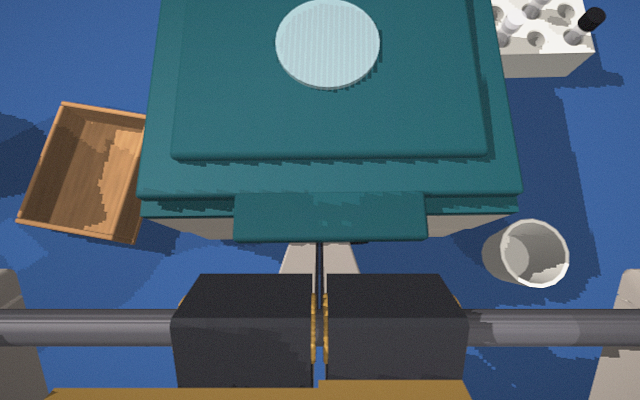

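View pics/l13.png

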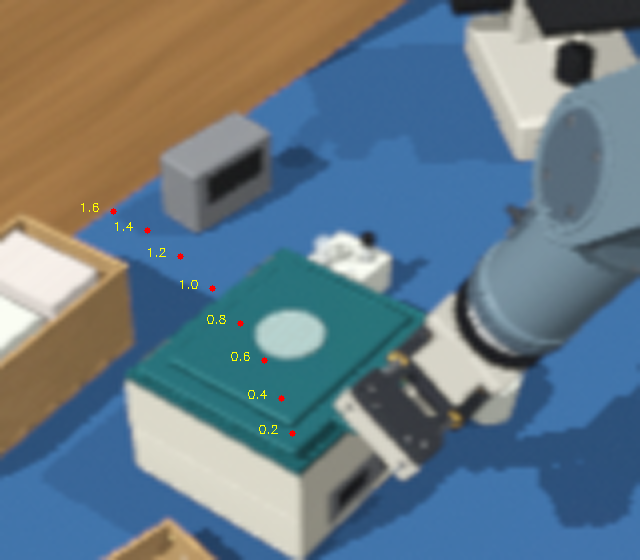

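>>> step_arm(translation=[[-0.03,0,-0.15],[-0.03,0,-0.15],[-0.03,0,-0.15],[-0.03,0,-0.15],[-0.03,0,-0.15]], dr=[[0,0,0],[0,0,0],[0,0,0],[0,0,0],[0,0,0]])

```text
time: 17.95
tcp_pos: [0.5118, 0.0194, 0.0953]
eef_rot: [[0.504, 0.864, 0.003], [0.002, 0.002, -1.0], [-0.864, 0.504, -0.001]]
contact_force: [-0.7, -0.2, 0.2]
width: 0.002
```

>>> step_arm(translation=[[-0.05,0,-0.15],[-0.05,0,-0.15],[-0.05,0,-0.15],[-0.05,0,-0.15],[-0.05,0,-0.15]], dr=[[0,0,0],[0,0,0],[0,0,0],[0,0,0],[0,0,0]])

```text
time: 18.37
tcp_pos: [0.5089, 0.0196, 0.0875]
eef_rot: [[0.503, 0.864, 0.003], [0.003, 0.002, -1.0], [-0.864, 0.503, -0.002]]
contact_force: [0.5, 0.8, -0.4]
width: 0.006
```

```bash
python3 -c "
from h import *
to([.512,.0196,.0948],60)
c=imaging.read_camera('wrist');cv2.imwrite('pics/w14.png',c['img'][:,:,::-1])
look('l14')"
```

```text
t 18.3667 dpos cm [ 0.31 -0.    0.73] rv [-0.002  0.003 -0.003] q [-16.7   5.8 130.4  30.2  17.   46.3]
18.4667 [0.5086 0.0197 0.0872] [-0.6 -0.5 -0.1]
```

View pics/w14.png

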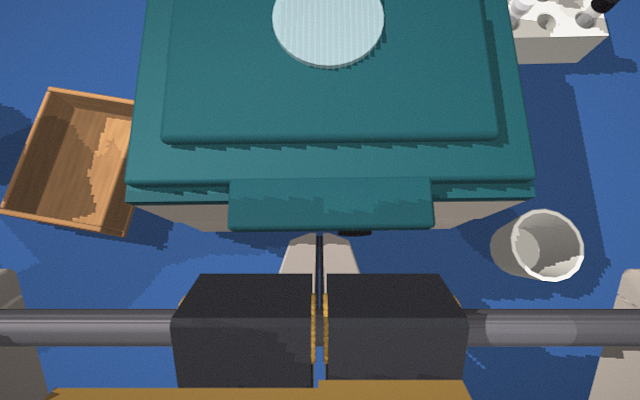

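View pics/l14.png

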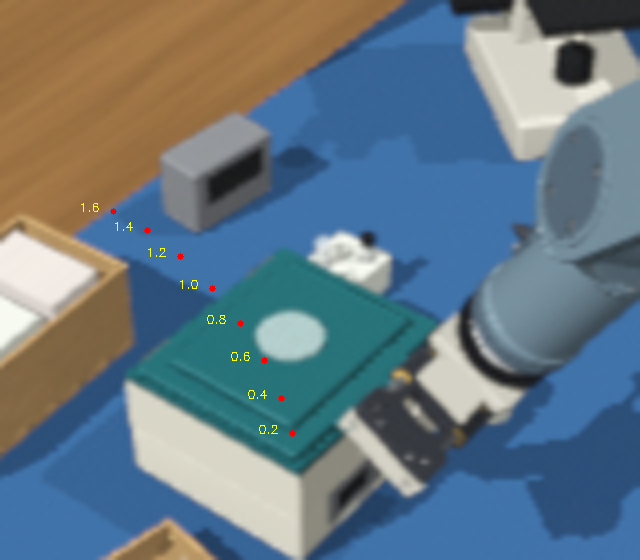

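>>> step_arm(translation=[[-0.5,0,0],[-0.5,0,0],[-1,0,0.3],[-1,0,0.6],[-1,0,1]], dr=[[0,0,0],[0,0,0],[0,0,0],[0,0,0],[0,0,0]])

```text
time: 18.88
tcp_pos: [0.4671, 0.0201, 0.1057]
eef_rot: [[0.501, 0.866, 0.003], [0.004, 0.001, -1.0], [-0.866, 0.501, -0.003]]
contact_force: [-0.3, -0.5, -0.8]
width: 0.005
```

>>> step_arm(translation=[[-0.5,0,2],[0,0,2],[0,0,2],[0,0,2],[0,0,2]], dr=[[0,0,0],[0,0,0],[0,0,0],[0,0,0],[0,0,0]])

```text
time: 19.3
tcp_pos: [0.463, 0.0198, 0.2075]
eef_rot: [[0.503, 0.864, 0.003], [0.003, 0.002, -1.0], [-0.864, 0.503, -0.001]]
contact_force: [0.3, 0.2, 0.4]
width: 0.007
```

```bash
python3 -c "
from h import *
to([.512,.0196,.0948],60)
for n in('scene','side'):
  c=imaging.read_camera(n);cv2.imwrite(f'pics/{n}9.png',c['img'][:,:,::-1])
  a=cv2.imread(f'pics/{n}0.png')
c=imaging.read_camera('wrist');cv2.imwrite('pics/w15.png',c['img'][:,:,::-1])"
```

```text
t 19.3 dpos cm [  4.9   -0.02 -11.27] rv [-0.001  0.003 -0.003] q [-19.5 -12.3 124.9  15.5  39.7  60.9]
```

View pics/scene9.png

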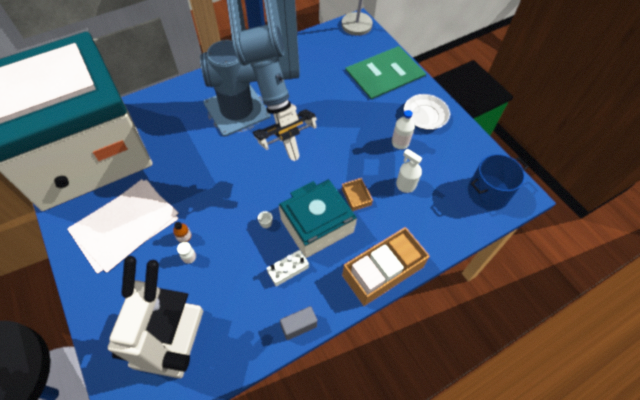

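View pics/side9.png

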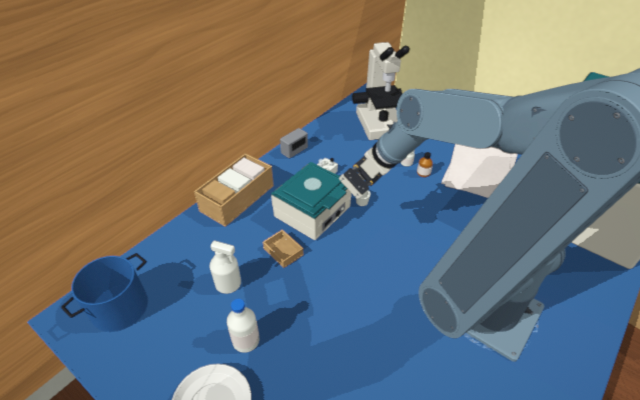

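View pics/w15.png

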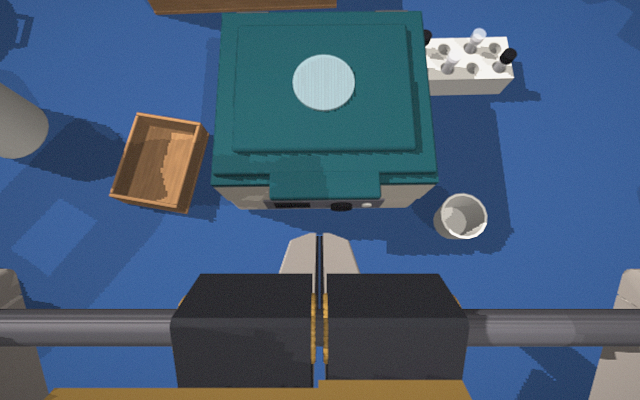

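Run:
```python
from h import *
s=monitor.get_state();c=imaging.read_camera('wrist');T=c['T_tool_cam'];R=s['eef_rot']
o=R@T[:3,3]+s['tcp_pos'];print('t',s['time'],'cam',o)
a=c['img'][150:235,190:460,::-1];cv2.imwrite('pics/w16.png',cv2.resize(a,None,fx=2.9,fy=2.9,interpolation=2))
def pr(p):
    q=np.linalg.inv(T)@np.r_[R.T@(np.array(p)-s['tcp_pos']),1];u=c['intrinsics']@q[:3];return ((u[:2]/u[2]+.5-[190,150])*2.9).round(0)
hin=np.array([.6925,.018,.1125]);ex=np.array([.9998,.02,0]);ey=np.array([-.02,.9998,0])
for th in(0,.025,.06):
    C,S=np.cos(th),np.sin(th)
    for nm,r,y,h in(('lip L bot',.178,.045,0),('lip R bot',.178,-.045,0),('lipL top',.178,.045,.009),('plate R bot',.157,-.092,0)):
        print(th,nm,pr(hin+(-r*C+h*S)*ex+y*ey+np.array([0,0,r*S+h*C])))
print('rim FR',pr([.531,-.0785,.112]))
```

```text
t 19.45 cam [0.44759277 0.02160494 0.39096049]
0 lip L bot [242. 144.]
0 lip R bot [563. 139.]
0 lipL top [238. 136.]
0 plate R bot [722.  64.]
0.025 lip L bot [240. 140.]
0.025 lip R bot [566. 135.]
0.025 lipL top [236. 131.]
0.025 plate R bot [727.  60.]
0.06 lip L bot [237. 134.]
0.06 lip R bot [570. 128.]
0.06 lipL top [233. 123.]
0.06 plate R bot [734.  53.]
rim FR [729.  86.]
```

View pics/w16.png

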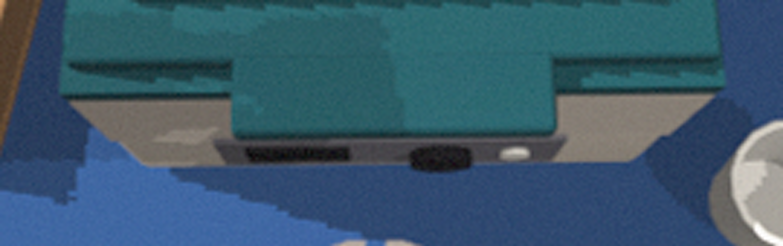

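>>> step_arm(translation=[[0,0,0],[0,0,0],[0,0,0],[0,0,0],[0,0,0]], dr=[[0,0,0],[0,0,0],[0,0,0],[0,0,0],[0,0,0]])

```text
time: 19.92
tcp_pos: [0.4636, 0.0197, 0.2059]
eef_rot: [[0.502, 0.865, 0.003], [0.003, 0.001, -1.0], [-0.865, 0.502, -0.002]]
contact_force: [-0.0, -1.2, -0.3]
width: 0.003
```

Run:
```python
from h import *
a=cv2.imread('pics/side9.png').astype(int);b=imaging.read_camera('side')['img'][:,:,::-1].astype(int);z=cv2.imread('pics/side0.png').astype(int)
print('lid still diff',abs(a-b)[160:220,270:340].mean())
for n,(x0,x1,y0,y1) in dict(slide=(260,306,228,268),spray=(205,245,238,295),wash=(225,262,295,355)).items(): print(n,abs(z-b)[y0:y1,x0:x1].mean())
z=cv2.imread('pics/scene0.png').astype(int);b=imaging.read_camera('scene')['img'][:,:,::-1].astype(int)
for n,(x0,x1,y0,y1) in dict(cup=(254,276,206,232),rack=(262,312,248,286),jar=(175,198,240,265),stain=(170,194,220,242)).items(): print(n,abs(z-b)[y0:y1,x0:x1].mean())
print(arm.job_done())
```

```text
lid still diff 0.6202380952380953
slide 3.3947463768115944
spray 2.4580409356725146
wash 5.186036036036036
cup 11.664918414918414
rack 10.12982456140351
jar 9.116521739130436
stain 8.77020202020202
the job is handed in; nothing more can be done
None
```

I tipped the lid forward with shut fingertips from behind and let it fall by itself. I caught it on the outside of the fingers at about 0.87 rad and held it still for about 1 s. Then I lowered it at about 0.2 rad/s until it was shut and drew the fingers clear. I handed the job in at about 20 s of the 59 s allowed; it reports no verdict.

- **Lid:** the last wrist picture matches 0 rad within the measuring error: the lip is 318 px wide, against 321 predicted at 0 rad and 326 at 0.025 rad. Its row position was less exact (138 px, against about 141 predicted shut and 137 at 0.025 rad). Two side pictures about 0.6 s apart showed no lid motion.
- **Forces:** force readings between steps stayed at a few newtons. I could not see the contact force between samples.
- **Bystanders:** all stand in the same places by eye. The picture differences were low for the slide box and spray bottle and somewhat higher for the wash bottle. They were highest, 9 to 12 grey levels, for the cup, rack, jar and amber stain bottle. I put that down to changed arm shadows and did not measure their positions separately.
- **One disagreement:** the tool would not reach the shallow 30° tilt I first tried, so I did the whole job with the fingers at 60°.

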